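# Load the cleaning pot and hold its bayonet lid at the vent position

## Robot

A 7-joint arm with a two-finger parallel gripper is mounted at the origin on the work surface. World frame = base frame: x ahead of the robot, y to its left, z up, the work surface at z = 0. Lengths are in m, angles in rad, forces in N, time in s.
With the tool pointing down it reaches from about 0.4 to 0.875 m from the base axis. Payload 19.3 kg.
Tool frame: the origin (TCP) lies midway between the tips of the shut fingers; the grasp point (between the pads) lies 19 mm behind it; z points along the fingers, y is the line along which they close (so a half turn about z gives the same grasp; the last joint's range is limited). The gripper opens to 85 mm and grips with 20 to 120 N. Pads are 22 mm wide; open, the fingers measure 114 mm over their backs; the gripper's body (76 mm by 85 mm) begins 54 mm behind the grasp point. The pads swing forward as they close: fully open they stand 13 mm farther back than shut.
Start: joints at [-1.258, 0.521, -0.036, 1.599, 0.021, 1.021, -0.113], TCP at [0.233, 0.58, 0.231] pointing down, gripper open.
Joint ranges: [-2.91, 2.91], [-0.3, 2.13], [-1.5, 1.42], [0.17, 2.43], [-1.26, 4.41], [0.16, 1.93], [-2.52, 2.52]. Speed limits (rad/s): [1.89, 1.89, 2.39, 2.39, 3.01, 3.01, 3.01].

## Interface

Orientations are given as [roll, pitch, yaw] about the fixed x, y, z axes, in that order (R = Rz(yaw) Ry(pitch) Rx(roll)).
In Python, from workcell import telemetry, grab_frame, calibration, bot, outline_of, landmark_of gives the robot as it stands. The module is installed in compiled form; this text tells all that it offers.
- The arm moves only by the shell command python3 -m inch 'ROWS' [FORCE]. ROWS is JSON, a list of rows, each a list of 7 numbers: the shift along the tool's x, y, z in m, then the turn, a rotation vector about the tool's x, y, z in rad, then the closure, from 0 (fully open) to 1 (shut). A call has 1 to 5 rows; each row shifts and turns the commanded pose from where the row before left it, along the tool's axes as they then stand; what a row does not reach is not made up. A row lasts 1/10 s, in which the tool goes at most 50 mm and 8.59 degrees, less where a joint would pass 70% of its speed; a pose out of reach is approached as far as the arm can. A call is refused whole if a number of a shift passes 0.05 or a number of a turn 0.15, either way. A call with a gripper value outside its range is refused whole. The fingers move at their own pace and stop on an object; FORCE is the grip in N (left out, the last holds). Time passes only in rows, so rows that do not move let the fingers close. It gives the time, the measured TCP pose, the force, the opening and the grip force at its end, in the units of the state.
- telemetry.observe(): the state, without advancing time (a new reading comes with each control period).
- grab_frame(name): name is "scene" or "top"; returns the picture (400x640x3 uint8, red, green, blue); there is no depth.
- calibration(name): a dict with "fovy" (degrees; the focal length in pixels is half the picture's height over the tangent of half this angle, whatever the lens; pixels are square), "cx", "cy" (the principal point, pixels), "pose" (4x4, takes a point from camera to world coordinates). Camera axes: x right, y down, z forward; pixel columns grow to the right and rows downward; lengths in m; the calibration is good to about 2 mm. A picture is of the moment at which its call begins. calibration takes no time and is no camera call.
- bot.job_done(): hands the job in; it is judged then, once.
Trained networks look in the newest picture that a camera, given by its name, has taken for a name from the list of things; names that differ only in an ending like _2 or _b are one class to them, and where a whole thing is asked for, a point or a joint stands for the part that bears it (a point fixed in the world has none). Each returns a list of dicts, best first, with "score" (0 to 1); they miss things now and then, are a little off and sometimes report something else, mostly with a low value. They report only what shows in the picture. A call takes as long as a camera call. They do not tell look-alikes from the thing itself.
- outline_of(label, camera): "region" (400x640 bool, what is visible of it) and "rect" ([left, top, right, bottom] in pixels, round what is visible of it).
- landmark_of(label, camera): "xy" ([column, row] in pixels: a listed point, or the origin of a listed thing).
The state is a dict: "clock": time; "qpos": joint angles; "qd": joint speeds; "joint_efforts": joint torques, N m; "position": TCP position; "tool_rot": TCP orientation; "force": force on the tool from outside, world axes, zero at the start; "moment": the same for the moment, N m; "grip_width": finger opening in m; "finger_force": force on a finger pad.
Only numpy, scipy, OpenCV 4.12 (cv2) and the standard library are available. Lean on these libraries where they do the work, as an engineer would, in place of code of your own. Each camera call takes 0.05 s, during which the arm holds its last target. There are 200 camera calls.

## Task

Load the bench's cleaning pot: lay the flat steel strip in the cradle of brass pins on the pot's floor, let go of it, and then put the lid on, its two lugs down through the two notches in the rim until the lid sits fully home. Twist the lid clockwise (seen from above) to the vent position, half-way to the lock, where its noses stand over the pot's two long upright ribs; it must never go on into the click. Finish while still gripping the lid by its handle and holding it there, and leave everything else on the bench alone.

Things in the scene. Friction and masses are not known exactly. Their poses are not given: they have to be found in the camera images.
- pot: Round metal cleaning pot fixed to the bench, in a new place and yaw each time: 130 mm wide, rim 62 mm above the bench, on a foot disc 156 mm wide and 6 mm thick. Origin on its axis at bench height, z up. Its floor lies 32 mm below the rim; the cavity is 110 mm wide. The whole pot repeats after a half turn. Nothing in it turns the lid back.
- pot_rim (a point): Centre of the pot's mouth, on the axis, 62 mm above the bench; axes as the pot's. A flange 6 mm thick runs round inside the top of the rim, from 55 mm to 46 mm from the axis, so the mouth is 92 mm wide. Two notches on opposite sides cut through the flange.
- pot_notch (a point): Middle of one of the two notches, 50 mm from the axis, at rim height; the other is opposite. They lie at +50 degrees (counter-clockwise from above) from the pot's x axis and opposite, are about 26 mm wide and reach out to 55 mm from the axis.
- vent_rib (a point): Top of one of the two long dark upright ribs on the pot's outside, 5 mm wide, standing out to 74 mm from the axis, at the pot's +x and -x; this point is 70 mm from the axis, at rim height. The ribs mark the vent position: the lid's x axis lies along the pot's x.
- cradle (a point): Centre of the cradle, on the pot's axis, on its floor, 30 mm above the bench; axes as the pot's. The strip lies along x, either way round, fenced by six round-topped brass pins 6 mm thick, 11 mm tall: four at x = +-26, y = +-12.5 mm, one beyond each end at x = +-39 mm, some 2.5 mm clear of the strip. Between the side pins 46 mm stay free for fingers.
- strip_mid (a point): Centre of the flat steel strip: 66 long (its x) x 14 wide (y) x 10 mm thick (z), about 70 g, a dark hole near each end. At the start it lies flat on the bench, in any direction, left or right of the pot.
- lid_grip (a point): Point in the lid's black bar handle, in its middle, on the lid's axis, 43 mm above the lid's underside. The bar is 56 long (lid's x) x 16 wide x 40 mm tall; this point is 24 mm above the disc that it stands on and 16 mm below the bar's top. Fully home it is 29 mm above pot_rim; with the lugs still on top of the flange it would be 43 mm above.
- lid: Lid, about 0.28 kg; origin on its axis at its underside, x along handle bar, noses and lugs, z up; repeats after a half turn. Disc 120 mm wide, 5 mm thick, with a nose at +x and -x reaching 66 mm from the axis; under it a plug 87 mm wide, 14 mm deep. Starts upright on its plug on the bench, beside the pot. Fully home, the disc lies on the rim.
- lid_lug (a point): Middle of one of the lid's two lugs (+x; the other is at -x), at the foot of the plug: 16 mm wide, 6 mm tall, reaching 51 mm from the axis. The lid goes in with its x axis along the notches, then turns 50 degrees clockwise (from above) to vent. The wrong way is blocked after some 7 degrees by stops.
- strip: The same strip; origin at the centre of its underside.
- lock_mark: Not to be touched: a frame on the pot's axis whose x points along the lid's locked direction, -52 degrees from the pot's x, where small round studs stand on the pot's outside. From about 23 degrees past vent two sprung plungers (about 4 N each) resist the lugs; the lid clicks and stops at 52 degrees past vent.
- graver: Bystander, to be left alone: graver with a light wooden handle.
- brush: Bystander, to be left alone: bench brush.
- loupe: Bystander, to be left alone: black eyeglass loupe, 34 mm across, 24 mm tall.
- jar: Bystander, to be left alone: small glass jar, 36 mm across, 45 mm tall, with a brass cap.
- driver: Bystander, to be left alone: small screwdriver with a black handle.
- tweezers: Bystander, to be left alone: steel tweezers.
- hammer: Bystander, to be left alone: small hammer.
- cup: Bystander, to be left alone: dark wooden cup, 60 mm across.
There are look-alikes about, which are no part of the job. What is shaped like the lid but green is not meant.

How it is judged:
On the way, in this order (a step that is already met when the one before it is completed fails the run):
1. the strip lies flat in the cradle and is let go, the lid not yet on (horizontal distance between strip_mid and cradle below 0.008 m and angle between the x axis of strip_mid and the x axis of cradle, either way round below 0.2 rad and z of strip_mid in the frame of cradle below 0.009 m and angle between strip_mid's own z axis and vertical below 0.1 rad and contact force between the fingers and strip below 0.1 N and linear speed of strip below 0.02 m/s and distance between lid_grip and pot_rim above 0.045 m), for 0.2 s.
2. the lid's lugs are down through the notches, the lid fully home (horizontal distance between lid_grip and pot_rim below 0.006 m and z of lid_grip in the frame of pot_rim below 0.034 m and angle between lid_grip's own z axis and vertical below 0.08 rad), for 0.1 s.
At the end, for the whole second after the job is handed in: Strip flat in the cradle (8 mm, 0.2 rad, on the floor to 4 mm); lid home in the pot (within 5 mm of its seat, 6 mm of the axis, level), within 0.17 rad of the vent position, at rest and still gripped with over 3 N; bystanders within 30 mm of where they were (all of step 2 and horizontal distance between strip_mid and cradle below 0.008 m and angle between the x axis of strip_mid and the x axis of cradle, either way round below 0.2 rad and z of strip_mid in the frame of cradle below 0.009 m and angle between strip_mid's own z axis and vertical below 0.1 rad and angle between the x axis of lid_grip and the x axis of pot, either way round below 0.17 rad and contact force between the fingers and lid above 3 N and angular speed of lid below 0.1 rad/s and linear speed of lid below 0.02 m/s and distance of each of graver, brush, loupe, jar, driver, tweezers, hammer, cup from where it was at the start of the episode below 0.03 m); the arm keeps its last pose, push and grip.
It fails at once if the lid is turned on into the lock (z of lid_grip in the frame of pot_rim below 0.034 m and horizontal distance between lid_grip and pot_rim below 0.012 m and angle between the x axis of lid_grip and the x axis of lock_mark, either way round below 0.35 rad).
It fails at once if a bystander is pushed away (distance of any of graver, brush, loupe, jar, driver, tweezers, hammer, cup from where it was at the start of the episode above 0.03 m).
It also fails if it takes over 64 s, if anything falls off the work surface, if the arm or the gripper's body presses on something with over 40 N, if the wrist force passes 120 N, or if a joint passes its speed limit or range.

## Working session

There is one attempt and no reset: what is moved stays moved. The work goes in short steps, Python scripts to look and compute and a shell command to move; the robot and the scene stay as the last step left them, time stands still between calls to the robot, and variables do not carry over. Pictures are saved under pics/ and viewed, at most 10 in all, crops included, and the job is handed in when it is done.

```bash
mkdir -p pics; cat > h.py <<'E'
import numpy as np, cv2
from scipy.spatial.transform import Rotation as R
from workcell import telemetry, grab_frame, calibration, bot, outline_of, landmark_of
def save(cam,name):
    im=grab_frame(cam); cv2.imwrite('pics/'+name,im[:,:,::-1]); return im
def K(cam):
    c=calibration(cam); return 200/np.tan(np.radians(c['fovy'])/2),c['cx'],c['cy'],np.array(c['pose'])
def toworld(cam,xy,z):
    f,cx,cy,P=K(cam); d=P[:3,:3]@np.array([(xy[0]-cx)/f,(xy[1]-cy)/f,1]); o=P[:3,3]
    return o+d*(z-o[2])/d[2]
def topix(cam,p):
    f,cx,cy,P=K(cam); q=P[:3,:3].T@(np.array(p)-P[:3,3]); return np.array([cx+f*q[0]/q[2],cy+f*q[1]/q[2]])
E
python3 - <<'E'
from h import *
a=save('top','t0.png');b=save('scene','s0.png')
for c in('top','scene'):
    print(c,calibration(c))
    for n,z in(('pot',0),('pot_rim',.062),('pot_notch',.062),('vent_rib',.062),('cradle',.03),('strip_mid',.005),('strip',0),('lid_grip',.057),('lid',.014),('lid_lug',.003)):
        for r in landmark_of(n,c)[:4]:
            print(n,round(r['score'],2),np.round(r['xy'],1),np.round(toworld(c,r['xy'],z),4))
s=telemetry.observe();print(s)
E
```

```text
top {'fovy': 44.139896466600234, 'cx': 318.1345890615944, 'cy': 198.8282585543572, 'pose': array([[-0.01179152, -0.99587972,  0.08991411,  0.33506709],
       [-0.99987834,  0.01082487, -0.01123098,  0.00377992],
       [ 0.0102114 , -0.0900356 , -0.9958862 ,  1.51957936],
       [ 0.        ,  0.        ,  0.        ,  1.        ]])}
pot 0.8 [321.7 169.2] [ 0.5647 -0.0255  0.    ]
pot 0.17 [334.2 201.9] [ 0.4622 -0.0629  0.    ]
pot_rim 0.79 [319.1 163. ] [ 0.5741 -0.0168  0.062 ]
pot_notch 0.57 [306.  163.3] [0.5736 0.0223 0.062 ]
vent_rib 0.64 [244.7 234.5] [0.3636 0.2047 0.062 ]
vent_rib 0.56 [313.4 142.9] [ 6.351e-01 -5.000e-04  6.200e-02]
vent_rib 0.43 [316.1 126.9] [ 0.6839 -0.0091  0.062 ]
cradle 0.96 [320.5 164.7] [ 0.574  -0.0215  0.03  ]
cradle 0.22 [319.8 128.4] [ 0.6867 -0.0207  0.03  ]
strip 0.72 [163.7 172.8] [0.5584 0.4641 0.    ]
strip 0.5 [395.8 186. ] [ 0.5096 -0.255   0.    ]
strip 0.16 [333. 204.] [ 0.4557 -0.0591  0.    ]
lid_grip 0.88 [177.  236.8] [0.3592 0.4047 0.057 ]
lid_grip 0.81 [226.1 190.9] [0.4938 0.2609 0.057 ]
lid_grip 0.78 [197.8 293.4] [0.1937 0.34
[... 1872 characters left out ...]
014 0.003 ]
{'clock': 1.1, 'qpos': array([-1.2581959 ,  0.52141569, -0.03633703,  1.59954204,  0.02121673,
        1.02109206, -0.11276999]), 'qd': array([ 0.00061159,  0.00030037, -0.00074355, -0.00026891, -0.00128441,
       -0.00030271, -0.00122486]), 'joint_efforts': array([-1.32099165e-03, -9.26844978e+01,  1.97902031e+00, -3.70250487e+01,
        1.83281611e-02,  2.33874700e-03, -3.42161184e-05]), 'position': array([0.23344723, 0.57973229, 0.23126551]), 'tool_rot': array([-3.14152072e+00,  1.22052858e-06,  2.75882092e+00]), 'force': array([0.30923227, 0.03667066, 0.73554514]), 'moment': array([0.0043976 , 0.01555189, 0.00731285]), 'finger_force': 0.0, 'grip_width': 0.08557190703071564}
```

View pics/t0.png

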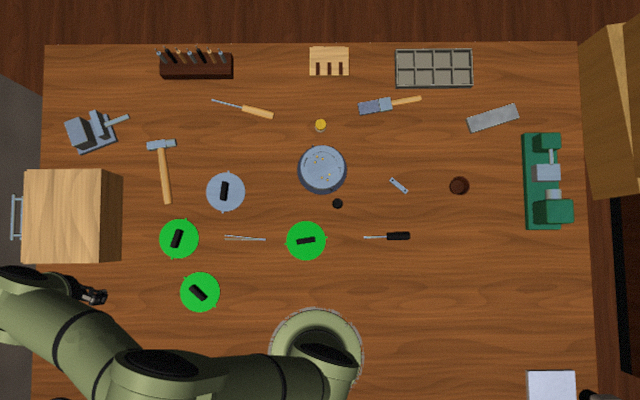

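View pics/s0.png

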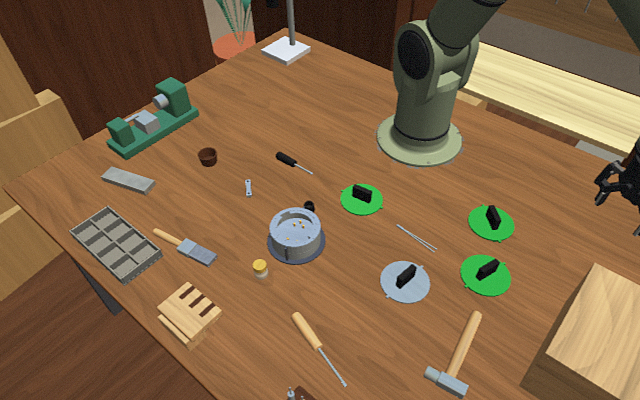

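Top view: grey lid at (225,190), pot at (322,168), strip at (399,185), loupe at (337,203); three green decoy lids. The scene view agrees (lid at (405,281), pot at (296,235), strip at (249,188)). I'll zoom in for the yaws.

```bash
python3 - <<'E'
from h import *
t=cv2.imread('pics/t0.png');s=cv2.imread('pics/s0.png')
def crop(im,u,v,w,ref=None):
    return cv2.resize(im[v-w:v+w,u-w:u+w],(266,266),interpolation=cv2.INTER_CUBIC)
a=np.hstack([crop(t,322,168,30),crop(t,399,185,16),crop(t,225,190,26)])
b=np.hstack([crop(s,296,234,34),crop(s,249,188,16),crop(s,405,281,30)])
cv2.imwrite('pics/c0.png',np.vstack([a,b]))
for c in('top','scene'):
    for n in('pot','strip','lid'):
        for r in outline_of(n,c)[:5]:
            m=r['region'];ys,xs=np.nonzero(m)
            print(c,n,round(r['score'],2),np.round(r['rect'],1),m.sum(),xs.mean().round(2),ys.mean().round(2), cv2.minAreaRect(np.c_[xs,ys].astype(np.float32)))
E
```

```text
top lid 0.97 [288.2 224.3 326.8 259.2] 1203 306.28 239.92 ((306.5, 240.0), (38.890872955322266, 37.47665786743164), 45.0)
top lid 0.91 [156.4 218.2 201.2 256.2] 1239 178.63 237.81 ((178.5, 238.0), (38.0, 39.0), 90.0)
top lid 0.63 [203.5 170.8 245.6 212.3] 1215 225.63 191.27 ((225.75001525878906, 191.25), (38.18376159667969, 38.890872955322266), 45.0)
top lid 0.62 [180.1 270.  220.7 311.5] 1278 199.78 291.55 ((199.5, 291.5), (39.0, 39.0), 90.0)
scene pot 0.7 [382.5 262.9 428.7 299.9] 1623 404.25 282.15 ((404.32757568359375, 282.43109130859375), (44.11896896362305, 45.43203353881836), 66.80140686035156)
scene strip 0.49 [267.8 209.4 325.5 265.9] 2624 294.94 235.87 ((294.0500183105469, 236.1500244140625), (56.60476303100586, 56.92099380493164), 71.56504821777344)
scene strip 0.45 [244.7 178.1 251.9 198. ] 123 247.7 188.08 ((247.74830627441406, 187.9793243408203), (18.186960220336914, 6.80972957611084), 85.2363510131836)
scene lid 0.92 [467.8 203.7 512.7 242. ] 1287 490.43 222.78 ((490.3000793457031, 222.4000244140625), (47.404640197753906, 33.541019439697266), 26.56505012512207)
scene lid 0.74 [381.4 262.9 426.1 300.9] 1654 404.22 281.93 ((404.0, 282.0), (42.0, 48.0), 90.0)
scene lid 0.73 [341.4 184.7 379.4 215.1] 1099 360.72 199.1 ((360.5, 199.0), (32.0, 41.0), 90.0)
scene lid 0.67 [460.6 257.6 510.2 297.7] 1624 484.43 275.37 ((484.5000305175781, 275.5000305175781), (51.42955780029297, 38.9075813293457), 26.56505012512207)
```

View pics/c0.png

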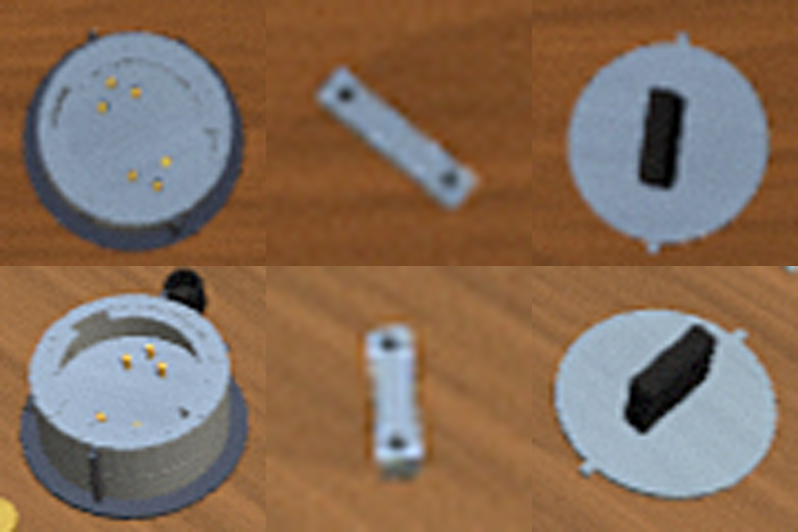

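The crops show all six brass pins in the top view, both strip holes, and both noses of the lid (at about (227,174) and (223,214) in full-picture pixels). I'll fit the poses to these features.

```bash
cat > fit.py <<'E'
from h import *
from scipy.optimize import least_squares
from scipy.spatial import ConvexHull
def blobs(w,u,v,r,minw):
    w=w.copy(); m=np.zeros_like(w); m[v-r:v+r,u-r:u+r]=1; w*=m
    n,l=cv2.connectedComponents((w>minw).astype(np.uint8),connectivity=4); out=[]
    for i in range(1,n):
        ys,xs=np.nonzero(l==i); 
        k=cv2.dilate((l==i).astype(np.uint8),np.ones((3,3)))*w; ys,xs=np.nonzero(k>0); g=k[ys,xs]
        out.append((g@xs/g.sum(),g@ys/g.sum(),g.sum()))
    return sorted(out,key=lambda b:-b[2])
def pose2(cam,pts,obs,g):   # pts Nx3 local, obs Nx2; nearest matching
    def P(p): c,s=np.cos(p[2]),np.sin(p[2]); return np.array([topix(cam,[p[0]+c*x-s*y,p[1]+s*x+c*y,z]) for x,y,z in pts])
    def f(p): q=P(p); return np.array([q[np.argmin(((q-o)**2).sum(1))]-o for o in obs]).ravel()
    best=min((least_squares(f,[g[0],g[1],y],loss='soft_l1') for y in (np.arange(-1.57,1.57,.2) if g[2] is None else [g[2]])),key=lambda r:r.cost)
    return best.x,np.sqrt((best.fun**2).mean())
PINS=[(a*26,b*12.5,40) for a in(1,-1) for b in(1,-1)]+[(39,0,40),(-39,0,40)]
PINS=np.array(PINS)/1000
E
python3 - <<'E'
from fit import *
for c,pu,st,ld in(('top',(322,167,20),(399,185,13),(225,191,26)),('scene',(297,234,26),(249,188,14),(405,281,30))):
    im=cv2.imread('pics/%s0.png'%c[0]).astype(float); B,G,Rr=im[...,0],im[...,1],im[...,2]
    w=np.clip(Rr-B-15,0,None); bl=blobs(w,*pu,25)
    bl=bl[:6]; print(c,np.round(bl,1).tolist())
    obs=np.array(bl)[:,:2]
    if c=='scene': obs=obs[:4]
    print('pot',pose2(c,PINS,obs,(.566,-.02,None)))
    # strip & lid masks: not-wood (R-B small)
    m=((Rr-B)<15).astype(float)
    for nm,(u,v,r) in(('strip',st),('lid',ld)):
        k=np.zeros_like(m);k[v-r:v+r,u-r:u+r]=1;k*=m
        n,l,stt,_=cv2.connectedComponentsWithStats(k.astype(np.uint8)); i=1+np.argmax(stt[1:,4]); 
        ys,xs=np.nonzero(l==i); z=.006 if nm=='strip' else .0175
        W=np.array([toworld(c,p,z)[:2] for p in zip(xs,ys)]); ce=W.mean(0); h=W
        C=np.cov((W-ce).T); yaw=.5*np.arctan2(2*C[0,1],C[0,0]-C[1,1])
        d=W-ce; rad=np.hypot(*d.T); far=np.argsort(-rad)[:6]
        print(nm,len(xs),'cen',ce,'yaw',yaw,np.sqrt(np.linalg.eigvalsh(C)*12),'far',[(round(rad[j],4),round(np.arctan2(d[j,1],d[j,0]),3)) for j in far], (W.max(0)+W.min(0))/2)
E
```

```text
top [[304.6, 149.0, 2610.0], [338.6, 148.9, 2378.0], [322.2, 158.4, 329.0], [329.0, 174.0, 307.0], [314.6, 161.7, 291.0], [316.6, 156.2, 286.0]]Traceback (most recent call last):
  File "<stdin>", line 8, in <module>
  File "fit.py", line 15, in pose2
    best=min((least_squares(f,[g[0],g[1],y],loss='soft_l1') for y in (np.arange(-1.57,1.57,.2) if g[2] is None else [g[2]])),key=lambda r:r.cost)
  File "fit.py", line 15, in <genexpr>
    best=min((least_squares(f,[g[0],g[1],y],loss='soft_l1') for y in (np.arange(-1.57,1.57,.2) if g[2] is None else [g[2]])),key=lambda r:r.cost)
              ~~~~~~~~~~~~~^^^^^^^^^^^^^^^^^^^^^^^^^^^^^^^^
    return func(*args, **kwargs)
    result = trf(vector_fun.fun, vector_fun.jac, x0, f0, J0, lb, ub, ftol, xtol,
                 gtol, max_nfev, x_scale, loss_function, tr_solver,
                 tr_options.copy(), verbose, callback=callback_wrapped)
    return trf_no_bounds(
        fun, jac, x0, f0, J0, ftol, xtol, gtol, max_nfev, x_scale,
        loss_function, tr_solver, tr_options, verbose, callback=callback)
    J = jac(x)
    self._update_jac(
[... 1062 characters left out ...]
); return np.array([q[np.argmin(((q-o)**2).sum(1))]-o for o in obs]).ravel()
                ~^^^
  File "fit.py", line 13, in P
    def P(p): c,s=np.cos(p[2]),np.sin(p[2]); return np.array([topix(cam,[p[0]+c*x-s*y,p[1]+s*x+c*y,z]) for x,y,z in pts])
                                                              ~~~~~^^^^^^^^^^^^^^^^^^^^^^^^^^^^^^^^^^^
  File "h.py", line 12, in topix
    f,cx,cy,P=K(cam); q=P[:3,:3].T@(np.array(p)-P[:3,3]); return np.array([cx+f*q[0]/q[2],cy+f*q[1]/q[2]])
              ~^^^^^
  File "h.py", line 7, in K
    c=calibration(cam); return 200/np.tan(np.radians(c['fovy'])/2),c['cx'],c['cy'],np.array(c['pose'])
ValueError: time passes only in moves, steps and waits
```

```bash
sed -i 's/^def K(cam):/import functools\n@functools.lru_cache\ndef K(cam):/' h.py
cat > m.py <<'E'
from fit import *
for c,pu,st,ld in(('top',(321,166,17),(399,185,13),(225,191,26)),('scene',(297,234,20),(249,188,14),(405,281,30))):
    im=cv2.imread('pics/%s0.png'%c[0]).astype(float); B,G,Rr=im[...,0],im[...,1],im[...,2]
    w=np.clip(Rr-B-10,0,None); bl=[b for b in blobs(w,*pu,20) if b[2]<900][:6]
    print(c,np.round(bl,1).tolist())
    obs=np.array(bl)[:,:2]
    if c=='scene': obs=obs[:4]
    print('pot',pose2(c,PINS,obs,(.566,-.02,None)))
    m=((Rr-B)<15).astype(float)
    for nm,(u,v,r) in(('strip',st),('lid',ld)):
        k=np.zeros_like(m);k[v-r:v+r,u-r:u+r]=1;k*=m
        n,l,stt,_=cv2.connectedComponentsWithStats(k.astype(np.uint8)); i=1+np.argmax(stt[1:,4]); 
        ys,xs=np.nonzero(l==i); z=.006 if nm=='strip' else .0175
        W=np.array([toworld(c,p,z)[:2] for p in zip(xs,ys)]); ce=W.mean(0); h=W
        C=np.cov((W-ce).T); yaw=.5*np.arctan2(2*C[0,1],C[0,0]-C[1,1])
        d=W-ce; rad=np.hypot(*d.T); far=np.argsort(-rad)[:6]
        print(nm,len(xs),'cen',ce,'yaw',yaw,np.sqrt(np.linalg.eigvalsh(C)*12),'far',[(round(rad[j],4),round(np.arctan2(d[j,1],d[j,0]),3)) for j in far], (W.max(0)+W.min(0))/2)
E
python3 m.py
```

```text
top [[304.8, 149.8, 616.0], [322.2, 158.4, 355.0], [329.0, 174.0, 332.0], [316.6, 156.2, 316.0], [314.6, 161.7, 316.0], [321.4, 177.2, 278.0]]
pot (array([ 0.56351938, -0.02456797,  0.41109734]), np.float64(3.774643636954988))
strip 104 cen [ 0.51136421 -0.26159078] yaw 0.8615459296668049 [0.01535361 0.06615821] far [(np.float64(0.0327), np.float64(1.041)), (np.float64(0.0324), np.float64(-2.173)), (np.float64(0.0318), np.float64(-2.449)), (np.float64(0.0318), np.float64(0.627)), (np.float64(0.0318), np.float64(-2.31)), (np.float64(0.0318), np.float64(0.906))] [ 0.51200926 -0.26088044]
lid 1207 cen [0.49617019 0.27062421] yaw -0.006560124613724497 [0.10337396 0.10467919] far [(np.float64(0.0642), np.float64(-0.178)), (np.float64(0.0638), np.float64(-0.131)), (np.float64(0.0633), np.float64(2.993)), (np.float64(0.0629), np.float64(3.041)), (np.float64(0.0612), np.float64(-0.187)), (np.float64(0.0607), np.float64(-0.137))] [0.49648352 0.27118902]
scene [[293.9, 223.8, 630.0], [302.9, 225.8, 617.0], [300.0, 221.2, 608.0], [287.3, 238.2, 479.0], [316.0, 214.0, 71.0], [296.5, 240.0, 66.0]]
pot (array([ 0.56648337, -0.0212193 ,  0.39467577]), np.float64(0.16478392719582052))
strip 90 cen [ 0.51173827 -0.25988283] yaw 0.86573729236442 [0.01536834 0.0711155 ] far [(np.float64(0.0358), np.float64(-2.332)), (np.float64(0.0355), np.float64(-2.415)), (np.float64(0.0352), np.float64(0.962)), (np.float64(0.0346), np.float64(0.881)), (np.float64(0.0341), np.float64(0.798)), (np.float64(0.0339), np.float64(-2.064))] [ 0.51036813 -0.26033776]
lid 1679 cen [0.49838594 0.27389186] yaw -0.08155372642462412 [0.10380661 0.10619881] far [(np.float64(0.0677), np.float64(2.99)), (np.float64(0.0665), np.float64(3.069)), (np.float64(0.0658), np.float64(3.015)), (np.float64(0.065), np.float64(-0.156)), (np.float64(0.0641), np.float64(3.042)), (np.float64(0.0635), np.float64(2.985))] [0.4970639 0.2725734]
```

```bash
python3 - <<'E'
from fit import *
o=[[322.2,158.4],[329,174],[316.6,156.2],[314.6,161.7],[321.4,177.2]]
t=cv2.imread('pics/t0.png').astype(float); w=np.clip(t[...,2]-t[...,0]-10,0,None)
b=[x for x in blobs(w,321,167,17,20)]; print(np.round(b,1).tolist())
o+= [list(x[:2]) for x in b if abs(x[0]-327.4)<2 and abs(x[1]-179.7)<2]
print(pose2('top',PINS,np.array(o),(.566,-.02,.4)))
a,b=toworld('top',(228.5,172.4),.0165),toworld('top',(222.5,213.3),.0165);print((a+b)/2,np.arctan2(*(a-b)[1::-1]))
s=lambda x,y:(375+(x-532)/266*60,251+(y-266)/266*60)
a,b=toworld('scene',s(742,335),.0165),toworld('scene',s(586,469),.0165);print((a+b)/2,np.arctan2(*(a-b)[1::-1]))
# handle dark
for c,u,v,r in(('top',225,191,14),('scene',405,274,16)):
    im=cv2.imread('pics/%s0.png'%c[0]).astype(float).max(2); k=np.zeros(im.shape);k[v-r:v+r,u-r:u+r]=1
    ys,xs=np.nonzero((im<60)&(k>0)); W=np.array([toworld(c,p,.04)[:2] for p in zip(xs,ys)]);C=np.cov(W.T); print(c,len(xs),W.mean(0),.5*np.arctan2(2*C[0,1],C[0,0]-C[1,1]),np.sqrt(np.linalg.eigvalsh(C)*12))
E
```

```text
[[322.2, 158.4, 355.0], [304.5, 150.5, 340.0], [329.0, 174.0, 332.0], [316.6, 156.2, 316.0], [314.6, 161.7, 316.0], [321.4, 177.2, 278.0], [327.1, 179.4, 273.0], [337.0, 150.0, 34.0]]
(array([ 0.56287806, -0.02513611,  0.40173998]), np.float64(0.05225010199041587))
[0.49244022 0.26977466 0.0165    ] -0.13986310896864004
[0.49654637 0.27444029 0.0165    ] 2.998764277923911
top 119 [0.49589813 0.27094264] -0.10153864641652847 [0.01976634 0.0550264 ]
scene 231 [0.49760333 0.272914  ] -0.019849155497229744 [0.02255446 0.06719198]
```

```bash
cat > go.py <<'E'
import sys
from h import *
x,y,z,yaw=map(float,sys.argv[1:5]); s=telemetry.observe(); p=s['position']; r=s['tool_rot']; Rm=R.from_euler('xyz',r)
dw=np.array([x,y,z])-p; dy=(yaw-r[2]+np.pi)%(2*np.pi)-np.pi
tgt=R.from_euler('xyz',[np.pi,0,yaw])
print('clock',s['clock'],'pos',p.round(4),'rot',r.round(4),'q',s['qpos'].round(2),'F',s['force'].round(1),'M',s['moment'].round(2),'w',round(s['grip_width'],4),'ff',s['finger_force'])
print('shift tool-now',(Rm.inv().apply(dw)).round(4),'turn-z',round(-dy,3),'rotvec',(Rm.inv()*tgt).as_rotvec().round(3))
E
python3 go.py .5115 -.2607 .15 .863
```

```text
clock 1.4 pos [0.2335 0.5798 0.2313] rot [3.1416 0.     2.7587] q [-1.26  0.52 -0.04  1.6   0.02  1.02 -0.11] F [ 0.6 -0.1 -0.5] M [0.01 0.02 0.01] w 0.0855 ff 0.0
shift tool-now [-0.5719 -0.6757  0.0813] turn-z 1.896 rotvec [0.    0.    1.896]
```

```bash
R='[-0.0286,-0.0338,0.003,0,0,0,0.5]'
python3 -m inch '[[-0.0286,-0.0338,0.003,0,0,0,0.5],[-0.0286,-0.0338,0.003,0,0,0,0.5],[-0.0286,-0.0338,0.003,0,0,0,0.5],[-0.0286,-0.0338,0.003,0,0,0,0.5],[-0.0286,-0.0338,0.003,0,0,0,0.5]]'
python3 -m inch '[[-0.0286,-0.0338,0.003,0,0,0,0.5],[-0.0286,-0.0338,0.003,0,0,0,0.5],[-0.0286,-0.0338,0.003,0,0,0,0.5],[-0.0286,-0.0338,0.003,0,0,0,0.5],[-0.0286,-0.0338,0.003,0,0,0,0.5]]'
python3 go.py .5115 -.2607 .15 .863
```

```text
clock: 1.9
position: [0.3033, 0.3679, 0.2163]
tool_rot: [3.141, 0.0, 2.759]
force: [1.6, 0.5, -0.7]
grip_width: 0.0428
finger_force: 0.0
clock: 2.4
position: [0.3728, 0.1578, 0.2015]
tool_rot: [3.141, 0.0, 2.759]
force: [1.3, 1.2, 0.1]
grip_width: 0.0428
finger_force: 0.0
clock 2.4 pos [0.3728 0.1578 0.2015] rot [3.1409e+00 4.0000e-04 2.7589e+00] q [-0.63  0.22  0.09  2.18 -0.03  0.75  0.67] F [1.3 1.2 0.1] M [ 0.06 -0.01  0.02] w 0.0428 ff 0.0
shift tool-now [-0.2849 -0.3365  0.0514] turn-z 1.896 rotvec [ 1.000e-03 -0.000e+00  1.896e+00]
```

```bash
python3 -m inch '[[-0.0285,-0.0337,0.003,0,0,0,0.5],[-0.0285,-0.0337,0.003,0,0,0,0.5],[-0.0285,-0.0337,0.003,0,0,0,0.5],[-0.0285,-0.0337,0.003,0,0,0,0.5],[-0.0285,-0.0337,0.003,0,0,0,0.5]]' >/dev/null
python3 -m inch '[[-0.0285,-0.0337,0.003,0,0,0,0.5],[-0.0285,-0.0337,0.003,0,0,0,0.5],[-0.0285,-0.0337,0.003,0,0,0,0.5],[-0.0285,-0.0337,0.003,0,0,0,0.5],[-0.0285,-0.0337,0.003,0,0,0,0.5]]' >/dev/null
python3 -m inch '[[0,0,0.003,0,0,0.145,0.5],[0,0,0.003,0,0,0.145,0.5],[0,0,0.003,0,0,0.145,0.5],[0,0,0.003,0,0,0.145,0.5],[0,0,0.003,0,0,0.145,0.5]]' >/dev/null
python3 -m inch '[[0,0,0.003,0,0,0.145,0.5],[0,0,0.003,0,0,0.145,0.5],[0,0,0.003,0,0,0.145,0.5],[0,0,0.003,0,0,0.145,0.5],[0,0,0.003,0,0,0.145,0.5]]'
python3 -m inch '[[0,0,0.003,0,0,0.145,0.5],[0,0,0.003,0,0,0.145,0.5],[0,0,0.003,0,0,0.145,0.5],[0,0,0,0,0,0,0.5],[0,0,0,0,0,0,0.5]]'
python3 go.py .5115 -.2607 .003 .863
```

```text
clock: 4.4
position: [0.5111, -0.2596, 0.1413]
tool_rot: [3.141, -0.0, 1.303]
force: [-0.5, 0.4, 0.1]
grip_width: 0.0427
finger_force: 0.0
clock: 4.9
position: [0.5111, -0.2596, 0.1323]
tool_rot: [-3.142, 0.0, 0.878]
force: [0.9, -0.1, -0.2]
grip_width: 0.0425
finger_force: 0.0
clock 4.9 pos [ 0.5111 -0.2596  0.1323] rot [-3.1416e+00  3.0000e-04  8.7850e-01] q [-0.11  0.69  0.71  1.85 -0.59  0.83  0.21] F [ 0.9 -0.1 -0.2] M [-0.05 -0.02  0.07] w 0.0425 ff 0.0
shift tool-now [-0.0005  0.001   0.1293] turn-z 0.015 rotvec [-0.     0.     0.015]
```

```bash
python3 -m inch '[[-0.0005,0.001,0.04,0,0,0.015,0.5],[0,0,0.04,0,0,0,0.5],[0,0,0.03,0,0,0,0.5],[0,0,0.018,0,0,0,0.5],[0,0,0,0,0,0,0.5]]'
python3 -m inch '[[0,0,0,0,0,0,0.8],[0,0,0,0,0,0,1],[0,0,0,0,0,0,1],[0,0,0,0,0,0,1],[0,0,0,0,0,0,1]]' 40
python3 -m inch '[[0,0,-0.02,0,0,0,1],[0,0,-0.03,0,0,0,1],[0,0,-0.04,0,0,0,1],[0,0,-0.04,0,0,0,1],[0,0,0,0,0,0,1]]'
python3 go.py .5647 -.0232 .1 .4
```

```text
clock: 5.4
position: [0.5104, -0.2603, 0.0026]
tool_rot: [-3.139, 0.0, 0.862]
force: [-0.4, 0.0, 0.8]
grip_width: 0.0424
finger_force: 0.0
clock: 5.9
position: [0.5121, -0.2611, 0.0058]
tool_rot: [3.14, -0.001, 0.86]
force: [-0.5, -0.3, 4.8]
grip_width: 0.0126
finger_force: 39.0
clock: 6.4
position: [0.5134, -0.2619, 0.1398]
tool_rot: [3.135, -0.003, 0.859]
force: [-0.9, -1.1, -1.0]
grip_width: 0.0123
finger_force: 39.4
clock 6.4 pos [ 0.5134 -0.2619  0.1398] rot [ 3.1346e+00 -2.8000e-03  8.5940e-01] q [-0.11  0.68  0.72  1.85 -0.6   0.84  0.2 ] F [-0.9 -1.1 -1. ] M [-0.11 -0.02  0.03] w 0.0123 ff 39.38678205013275
shift tool-now [ 0.2142 -0.1173  0.0396] turn-z 0.459 rotvec [ 0.006 -0.004  0.459]
```

```bash
python3 -m inch '[[0.0428,-0.0234,0,0,0,0,1],[0.0428,-0.0234,0,0,0,0,1],[0.0428,-0.0234,0,0,0,0,1],[0.0428,-0.0234,0,0,0,0,1],[0.0428,-0.0234,0,0,0,0,1]]' >/dev/null
python3 -m inch '[[0,0,0.01,0.006,-0.004,0.145,1],[0,0,0.01,0,0,0.145,1],[0,0,0.01,0,0,0.145,1],[0,0,0,0,0,0.02,1],[0,0,0,0,0,0,1]]'
python3 go.py .5647 -.0232 .1 .4
python3 - <<'E'
from h import *
a=save('scene','s1.png');b=save('top','t1.png')
cv2.imwrite('pics/c1.png',np.hstack([cv2.resize(x[y0:y0+100,x0:x0+100],(400,400),interpolation=cv2.INTER_CUBIC)[:,:,::-1] for x,x0,y0 in((a,245,165),(b,275,110))]))
print(topix('scene',telemetry.observe()['position']),topix('top',telemetry.observe()['position']))
E
```

```text
clock: 7.4
position: [0.5626, -0.0222, 0.1048]
tool_rot: [-3.138, 0.006, 0.407]
force: [-1.3, -0.1, -0.7]
grip_width: 0.0122
finger_force: 39.4
clock 7.4 pos [ 0.5626 -0.0222  0.1048] rot [-3.1378  0.0059  0.4074] q [-0.61  0.78  0.83  1.89 -0.77  0.84 -0.53] F [-1.3 -0.1 -0.7] M [-0.02 -0.01 -0.02] w 0.0122 ff 39.38567519187927
shift tool-now [0.0016 0.0018 0.0047] turn-z 0.007 rotvec [-0.004  0.006  0.007]
[294.34785712 214.69337759] [321.21402876 164.41965656]
```

View pics/c1.png

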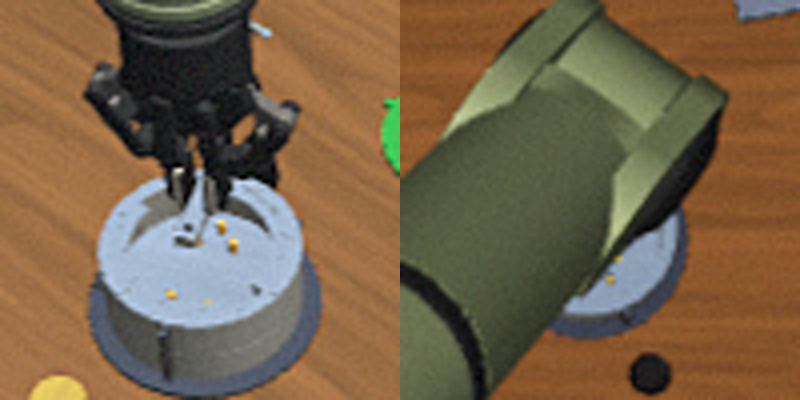

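The scene crop shows the strip held between the fingers above the pot, near end at about (291,224) with its hole at about (292,222); in the top view the arm hides the pot. I'll measure the hole against the TCP prediction.

```bash
python3 - <<'E'
from fit import *
def dark(name,u,v,r,thr):
    g=cv2.imread('pics/'+name).astype(float).mean(2); w=np.clip(thr-g,0,None); k=np.zeros_like(w);k[v-r:v+r+1,u-r:u+r+1]=1;w*=k
    ys,xs=np.nonzero(w>0);q=w[ys,xs];return np.array([q@xs/q.sum(),q@ys/q.sum()]),w[v-r:v+r+1,u-r:u+r+1].astype(int)
t=lambda x,y:(383+(x-266)/266*32,169+y/266*32)
s=lambda x,y:(233+(x-266)/266*32,172+(y-266)/266*32)
H={}
for c,n,f,pts in(('top','t0.png',t,[(345,94),(450,178)]),('scene','s0.png',s,[(390,342),(396,443)])):
    o=[]
    for p in pts:
        u,v=f(*p); 
        xy,w=dark(n,round(u-.5),round(v-.5),1,130); print(c,u-.5,v-.5,xy); print(w)
        o.append(toworld(c,(u-.5,v-.5),.01)[:2])
    o=np.array(o); d=o[0]-o[1]; print(c,'centre',o.mean(0),'len',np.hypot(*d),'yaw',np.arctan2(d[1],d[0]))
g=cv2.imread('pics/s1.png').mean(2).astype(int); print(g[210:232,284:302])
st=telemetry.observe();p=st['position'];Rm=R.from_euler('xyz',st['tool_rot'])
for x in(.0235,.033):
  for dz in(-.009,-.004,.001): print(x,dz,topix('scene',p+Rm.apply([x,0,dz])))
E
```

```text
top 392.00375939849624 179.80827067669173 [392.18021978 179.86593407]
[[ 0 17  3]
 [ 7 92 31]
 [ 0  0  0]]
top 404.6353383458647 189.91353383458647 [404.62025316 190.12151899]
[[ 0 10  0]
 [41 53  0]
 [ 8 17  0]]
top centre [ 0.51195874 -0.26118499] len 0.049714316401803585 yaw 0.8768016447309731
scene 247.41729323308272 180.64285714285714 [247.28474576 181.        ]
[[ 0  0  0]
 [ 0 70 28]
 [ 0  0  0]]
scene 248.1390977443609 192.79323308270676 [248.28671329 192.98601399]
[[ 0  1  0]
 [ 0 66 27]
 [ 0  0  0]]
scene centre [ 0.51208494 -0.26002436] len 0.0502046538200913 yaw -2.2952789607161326
[[198 185 111  24  73  80  31  18  23   7 151 153  71 104  85  17  23  25]
 [199 211 150  14  73  90  47  19  12  62 170 149  57 111  88   9  23  27]
 [183 150  91   0  62  87  52  24  17 106 188 143  52 108  85  32  19  19]
 [120 123  91  29  67  98  68  12  35 149 207 150  65  96  85  41  26  14]
 [111 119 119  77  51  85  63   3 103 182 207 147  68  97  93  61  26  35]
 [118 117 117 115 101  88  65  30 149 197 203 153  85  91  94  56  14  27]
 [118 118 117 113 107  93  52  98 172 193 197 156
[... 698 characters left out ...]
0]
 [197 196 197 198 165 146 124  85  66  95 137 171 191 184 184 184 186 172]
 [196 194 196 194 196 191 196 196 193 194 195 189 189 188 185 185 190 164]
 [194 190 190 192 191 194 199 198 197 196 197 192 188 192 187 190 186 188]
 [188 187 191 185 185 187 193 190 190 187 191 190 193 190 185 187 188 191]
 [191 188 190 189 187 186 185 188 186 188 189 186 186 188 191 191 190 188]
 [187 185 186 186 192 192 186 185 180 189 182 187 187 183 187 188 189 187]]
0.0235 -0.009 [291.00608459 219.33311618]
0.0235 -0.004 [291.14450764 220.64027074]
0.0235 0.001 [291.28201097 221.9387403 ]
0.033 -0.009 [289.72371497 222.21402525]
0.033 -0.004 [289.86716586 223.51842866]
0.033 0.001 [290.00965862 224.81411973]
```

```bash
python3 - <<'E'
from fit import *
for c,u,v,r,z0 in(('top',322,167,28,.0385),('scene',297,234,34,.0365)):
    im=cv2.imread('pics/%s0.png'%c[0]).astype(float); g=im[...,0]
    k=np.zeros(g.shape);k[v-r:v+r,u-r:u+r]=1
    big=cv2.resize(g*k,None,fx=8,fy=8,interpolation=cv2.INTER_CUBIC)
    for th in(125,145,160):
        m=(big>th).astype(np.uint8); cs,_=cv2.findContours(m,cv2.RETR_EXTERNAL,cv2.CHAIN_APPROX_NONE); C=max(cs,key=cv2.contourArea)[:,0].astype(float)
        C=(C+.5)/8-.5
        W=np.array([toworld(c,p,.062)[:2] for p in C[::4]])
        f=lambda p:np.hypot(*(W-p[:2]).T)-p[2]
        s=least_squares(f,[.564,-.024,.065],loss='soft_l1',f_scale=.001); print(c,th,s.x.round(4),np.abs(s.fun).mean())
        s=least_squares(lambda p:f([*p,.065]),[.564,-.024],loss='soft_l1',f_scale=.001); print('   R65',s.x.round(4))
o=np.array([[322.2,158.4],[329,174],[316.6,156.2],[314.6,161.7],[321.4,177.2],[327.1,179.4]])
print(pose2('top',PINS-[0,0,.002],o,(.566,-.02,.4))); print(pose2('scene',PINS-[0,0,.0045],np.array([[293.9,223.8],[302.9,225.8],[300,221.2],[287.3,238.2]]),(.566,-.02,.4)))
E
```

```text
top 125 [ 0.5635 -0.0251  0.065 ] 0.0002610651086410954
   R65 [ 0.5635 -0.0251]
top 145 [ 0.5635 -0.0251  0.0641] 0.00027737451847795815
   R65 [ 0.5635 -0.0252]
top 160 [ 0.5635 -0.0251  0.0633] 0.0003182606189098398
   R65 [ 0.5635 -0.0251]
scene 125 [ 0.5646 -0.0229  0.0658] 0.0004187317408070712
   R65 [ 0.5646 -0.0228]
scene 145 [ 0.5645 -0.023   0.0652] 0.00036383856293302084
   R65 [ 0.5645 -0.0229]
scene 160 [ 0.5645 -0.023   0.0648] 0.00036162757786197095
   R65 [ 0.5645 -0.023 ]
(array([ 0.5632057 , -0.02519451,  0.4026875 ]), np.float64(0.058540863341086775))
(array([ 0.56396646, -0.0238152 ,  0.3947955 ]), np.float64(0.1462250600452288))
```

```bash
python3 go.py .5638 -.0243 .06 .4
```

```text
clock 7.5 pos [ 0.5628 -0.0223  0.105 ] rot [-3.1376  0.005   0.4073] q [-0.61  0.78  0.83  1.89 -0.77  0.83 -0.53] F [-0.7 -0.1 -1.4] M [-0.03  0.   -0.03] w 0.0123 ff 39.385879039764404
shift tool-now [0.0003 0.0024 0.045 ] turn-z 0.007 rotvec [-0.004  0.005  0.007]
```

```bash
python3 -m inch '[[0.0003,0.0022,0.02,-0.004,0.005,0.007,1],[0,0,0.02,0,0,0,1],[0,0,0.012,0,0,0,1],[0,0,0,0,0,0,1],[0,0,0,0,0,0,1]]'
python3 go.py .5638 -.0243 .036 .4
```

```text
clock: 8.0
position: [0.5638, -0.0244, 0.053]
tool_rot: [3.141, 0.001, 0.397]
force: [0.2, -0.1, -0.5]
grip_width: 0.0123
finger_force: 39.4
clock 8.0 pos [ 0.5638 -0.0244  0.053 ] rot [3.1415e+00 6.0000e-04 3.9730e-01] q [-0.56  0.84  0.75  1.91 -0.85  0.74 -0.47] F [ 0.2 -0.1 -0.5] M [ 0.01 -0.03  0.03] w 0.0123 ff 39.386860728263855
shift tool-now [ 0.0001 -0.0001  0.017 ] turn-z -0.003 rotvec [ 0.     0.001 -0.003]
```

```bash
python3 -m inch '[[0,0,0.005,0,0,0,1],[0,0,0.004,0,0,0,1],[0,0,0.003,0,0,0,1],[0,0,0,0,0,0,1]]'
python3 -m inch '[[0,0,0.003,0,0,0,1],[0,0,0.002,0,0,0,1],[0,0,0,0,0,0,1]]'
python3 go.py .5638 -.0243 .036 .4
```

```text
clock: 8.4
position: [0.5633, -0.0241, 0.04]
tool_rot: [-3.141, 0.001, 0.397]
force: [0.1, 0.2, -0.5]
grip_width: 0.012
finger_force: 39.4
clock: 8.7
position: [0.5636, -0.0241, 0.0358]
tool_rot: [-3.141, 0.0, 0.397]
force: [-4.4, 2.2, 10.5]
grip_width: 0.0123
finger_force: 40.8
clock 8.7 pos [ 0.5636 -0.0241  0.0358] rot [-3.1411e+00  4.0000e-04  3.9660e-01] q [-0.54  0.87  0.72  1.92 -0.88  0.71 -0.46] F [-4.4  2.2 10.5] M [ 0.27  0.78 -0.  ] w 0.0123 ff 40.751232504844666
shift tool-now [ 0.0001  0.0002 -0.0002] turn-z -0.003 rotvec [-0.     0.    -0.003]
```

```bash
python3 -m inch '[[0,0,0,0,0,0,0.65],[0,0,0,0,0,0,0.65],[0,0,0,0,0,0,0.65],[0,0,0,0,0,0,0.65]]'
python3 -m inch '[[0,0,-0.02,0,0,0,0.65],[0,0,-0.04,0,0,0,0.65],[0,0,-0.05,0,0,0,0.65],[0,0,-0.05,0,0,0,0.65],[0,0,0,0,0,0,0.65]]'
python3 - <<'E'
from h import *
a=save('scene','s2.png')
cv2.imwrite('pics/c2.png',cv2.resize(a[195:275,255:335],(560,560),interpolation=cv2.INTER_CUBIC)[:,:,::-1])
E
python3 go.py .497 .272 .19 3.0
```

```text
clock: 9.1
position: [0.5635, -0.0242, 0.0352]
tool_rot: [3.142, 0.001, 0.397]
force: [0.6, -0.5, 0.6]
grip_width: 0.0297
finger_force: 0.0
clock: 9.6
position: [0.5658, -0.0248, 0.2006]
tool_rot: [3.139, -0.006, 0.396]
force: [1.0, -0.2, -0.6]
grip_width: 0.0302
finger_force: 0.0
clock 9.65 pos [ 0.5648 -0.0241  0.1978] rot [ 3.1407 -0.0033  0.3971] q [-0.69  0.67  0.96  1.83 -0.65  0.99 -0.63] F [ 0.4  0.1 -1. ] M [0.04 0.09 0.  ] w 0.0298 ff 0.0
shift tool-now [ 0.0519 -0.2993  0.0077] turn-z -2.603 rotvec [ 0.005 -0.    -2.603]
```

View pics/c2.png

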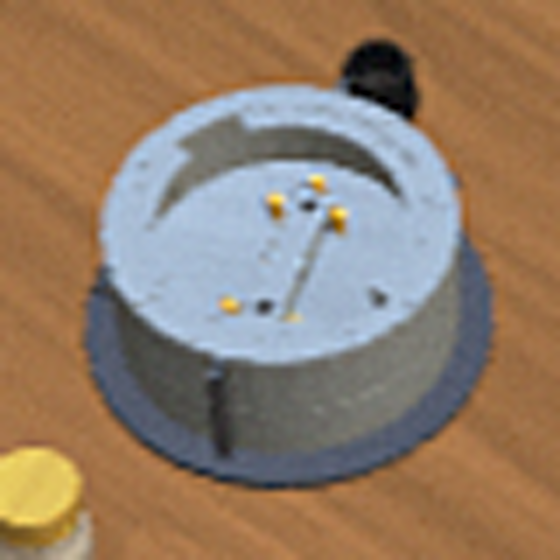

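```bash
python3 - <<'E'
from fit import *
for c,u,v,r in(('top',225,191,27),('scene',405,281,32)):
    im=cv2.imread('pics/%s0.png'%c[0]).astype(float); g=im[...,0]
    k=np.zeros(g.shape);k[v-r:v+r,u-r:u+r]=1
    big=cv2.resize(g*k,None,fx=8,fy=8,interpolation=cv2.INTER_CUBIC)
    for th in(110,135):
        m=(big>th).astype(np.uint8); cs,_=cv2.findContours(m,cv2.RETR_EXTERNAL,cv2.CHAIN_APPROX_NONE); C=max(cs,key=cv2.contourArea)[:,0].astype(float)
        C=(C+.5)/8-.5
        W=np.array([toworld(c,p,.018)[:2] for p in C[::2]])
        f=lambda p:np.hypot(*(W-p[:2]).T)-p[2]
        s=least_squares(f,[.497,.272,.06],loss='soft_l1',f_scale=.0005); 
        d=W-s.x[:2]; rr=np.hypot(*d.T); a=np.arctan2(d[:,1],d[:,0]); e=rr>s.x[2]+.003
        A=np.mod(a[e]+.14+1.57,np.pi)-1.57-.14
        t=[a[e][np.cos(a[e]+.14)>0].mean(), np.mod(a[e][np.cos(a[e]+.14)<0],2*np.pi).mean()-np.pi]
        print(c,th,s.x.round(4),'yaw',np.median(A).round(3),np.round(t,3),rr.max())
f=lambda x,y:(255+x/7-.5,195+y/7-.5)
a,b=[toworld('scene',f(*p),.04) for p in((308,204),(265,306))]; print((a+b)/2,np.linalg.norm(a-b),np.arctan2(*(b-a)[1::-1]))
E
```

```text
top 110 [0.4965 0.2707 0.0596] yaw -0.13 [-0.129 -0.136] 0.06639034002415209
top 135 [0.4965 0.2707 0.0587] yaw -0.134 [-0.133 -0.137] 0.06567472667948236
scene 110 [0.497  0.2729 0.0604] yaw -0.129 [-0.129 -0.133] 0.06740500784661889
scene 135 [0.497  0.2728 0.0598] yaw -0.129 [-0.132 -0.134] 0.06670575450520591
[ 0.56286664 -0.02328764  0.04      ] 0.05038731964887966 0.4134286838568314
```

The crop shows the strip lying flat between the pins, with holes at (299,224) and (293,239) in the full picture, both correctly placed. Next is the lid.

```bash
python3 -m inch '[[0.0073,-0.0427,0,0,0,-0.145,0.65],[0,0,0,0,0,-0.145,0.65],[0,0,0,0,0,-0.145,0.65],[0,0,0,0,0,-0.145,0.65],[0,0,0,0,0,-0.145,0.65]]'>/dev/null
python3 -m inch '[[0,0,0,0,0,-0.145,0.5],[0,0,0,0,0,-0.145,0.5],[0,0,0,0,0,-0.145,0.5],[0,0,0,0,0,-0.145,0.5],[0,0,0,0,0,-0.145,0.5]]'
python3 go.py .4967 .2715 .19 3.010
```

```text
clock: 10.65
position: [0.5533, 0.0183, 0.1943]
tool_rot: [-3.139, -0.0, 1.853]
force: [0.4, -0.4, -0.0]
grip_width: 0.0431
finger_force: 0.0
clock 10.65 pos [0.5533 0.0183 0.1943] rot [-3.1392e+00 -4.0000e-04  1.8529e+00] q [-0.55  0.52  0.57  1.85 -0.35  0.88  0.48] F [ 0.4 -0.4 -0. ] M [-0.03  0.01  0.01] w 0.0431 ff 0.0
shift tool-now [0.259  0.0161 0.0043] turn-z -1.157 rotvec [-0.002 -0.002 -1.157]
```

```bash
python3 -m inch '[[0.0432,0.0027,0,0,0,0,0.4],[0.0432,0.0027,0,0,0,0,0.4],[0.0432,0.0027,0,0,0,0,0.4],[0.0432,0.0027,0,0,0,0,0.4],[0.0432,0.0027,0,0,0,0,0.4]]'>/dev/null
python3 -m inch '[[0.0432,0.0027,0,0,0,0,0.4],[0,0,0.01,0,0,-0.145,0.4],[0,0,0.01,0,0,-0.145,0.4],[0,0,0.01,0,0,-0.145,0.4],[0,0,0.01,0,0,-0.145,0.4]]'>/dev/null
python3 -m inch '[[0,0,0.01,0,0,-0.145,0.4],[0,0,0.01,0,0,-0.145,0.4],[0,0,0,0,0,-0.145,0.4],[0,0,0,0,0,-0.142,0.4],[0,0,0,0,0,0,0.4]]'
python3 go.py .4967 .2715 .09 3.010
```

```text
clock: 12.15
position: [0.4983, 0.2716, 0.1343]
tool_rot: [-3.141, -0.002, 3.006]
force: [-1.4, -0.2, 0.2]
grip_width: 0.051
finger_force: 0.0
clock 12.15 pos [0.4983 0.2716 0.1343] rot [-3.1408e+00 -2.5000e-03  3.0062e+00] q [-0.75  0.57  0.21  1.85 -0.17  0.75  0.98] F [-1.4 -0.2  0.2] M [-0.02  0.01  0.03] w 0.051 ff 0.0
shift tool-now [ 0.0014 -0.0003  0.0443] turn-z -0.004 rotvec [-0.001 -0.002 -0.004]
```

```bash
python3 -m inch '[[0.0014,-0.0003,0.03,-0.001,-0.002,-0.004,0.4],[0,0,0.03,0,0,0,0.4],[0,0,0.025,0,0,0,0.4],[0,0,0.02,0,0,0,0.4],[0,0,0,0,0,0,0.4]]'
python3 -m inch '[[0,0,0,0,0,0,0.4],[0,0,0,0,0,0,0.4]]'
python3 go.py .4967 .2715 .028 3.010
```

```text
clock: 12.65
position: [0.4958, 0.2709, 0.0276]
tool_rot: [-3.139, -0.002, 3.004]
force: [-0.0, -0.7, 0.7]
grip_width: 0.051
finger_force: 0.0
clock: 12.85
position: [0.4978, 0.2721, 0.0312]
tool_rot: [3.14, 0.002, 3.006]
force: [0.6, -0.5, -0.4]
grip_width: 0.0515
finger_force: 0.0
clock 12.85 pos [0.4978 0.2721 0.0312] rot [3.1404e+00 2.0000e-03 3.0064e+00] q [-0.72  0.73  0.16  1.89 -0.21  0.54  1.02] F [ 0.6 -0.5 -0.4] M [-0.02 -0.01 -0.01] w 0.0515 ff 0.0
shift tool-now [ 0.001  -0.0007  0.0032] turn-z -0.004 rotvec [ 0.001  0.002 -0.004]
```

```bash
python3 -m inch '[[0.001,0,0.002,0,0,-0.004,0.6],[0,0,0,0,0,0,0.7],[0,0,0,0,0,0,1],[0,0,0,0,0,0,1],[0,0,0,0,0,0,1]]' 90
python3 -m inch '[[0,0,0,0,0,0,1],[0,0,0,0,0,0,1]]'
python3 go.py .4967 .2715 .028 3.010
python3 -m inch '[[0,0,-0.01,0,0,0,1],[0,0,-0.02,0,0,0,1],[0,0,-0.04,0,0,0,1],[0,0,-0.04,0,0,0,1],[0,0,-0.03,0,0,0,1]]'
python3 go.py .5638 -.0243 .17 3.010
```

```text
clock: 13.35
position: [0.4966, 0.2721, 0.0289]
tool_rot: [3.141, 0.001, 3.012]
force: [-3.2, -1.7, 9.1]
grip_width: 0.0147
finger_force: 88.9
clock: 13.55
position: [0.4965, 0.2721, 0.0289]
tool_rot: [3.141, 0.001, 3.012]
force: [-2.9, -1.6, 9.1]
grip_width: 0.015
finger_force: 88.9
clock 13.55 pos [0.4965 0.2721 0.0289] rot [3.1406e+00 1.4000e-03 3.0116e+00] q [-0.72  0.73  0.16  1.9  -0.21  0.53  1.02] F [-2.9 -1.6  9.1] M [-0.28  0.53 -0.01] w 0.015 ff 88.86343002319336
shift tool-now [-0.0003 -0.0005  0.0009] turn-z 0.002 rotvec [0.001 0.001 0.002]
clock: 14.05
position: [0.4965, 0.2719, 0.1712]
tool_rot: [3.14, 0.002, 3.011]
force: [0.4, -0.1, -4.1]
grip_width: 0.0146
finger_force: 88.1
clock 14.05 pos [0.4965 0.2719 0.1712] rot [3.1399e+00 2.4000e-03 3.0113e+00] q [-0.77  0.51  0.23  1.83 -0.15  0.82  0.97] F [ 0.4 -0.1 -4.1] M [ 0.06 -0.02 -0.01] w 0.0146 ff 88.07751059532166
shift tool-now [-0.1052 -0.285   0.0009] turn-z 0.001 rotvec [0.002 0.002 0.001]
```

```bash
python3 -m inch '[[-0.015,-0.0407,0,0,0,0,1],[-0.015,-0.0407,0,0,0,0,1],[-0.015,-0.0407,0,0,0,0,1],[-0.015,-0.0407,0,0,0,0,1],[-0.015,-0.0407,0,0,0,0,1]]'>/dev/null
python3 -m inch '[[-0.015,-0.0407,0,0,0,0,1],[-0.015,-0.0407,0,0,0,0,1],[0,0,0.004,0,0,0.145,1],[0,0,0.004,0,0,0.145,1],[0,0,0.004,0,0,0.145,1]]'>/dev/null
python3 -m inch '[[0,0,0.004,0,0,0.145,1],[0,0,0.004,0,0,0.145,1],[0,0,0.004,0,0,0.145,1],[0,0,0.004,0,0,0.145,1],[0,0,0.004,0,0,0.145,1]]'>/dev/null
python3 -m inch '[[0,0,0.004,0,0,0.145,1],[0,0,0,0,0,0.145,1],[0,0,0,0,0,0.145,1],[0,0,0,0,0,0.14,1],[0,0,0,0,0,0,1]]'>/dev/null
python3 -m inch '[[0,0,0,0,0,0,1],[0,0,0,0,0,0,1]]'
python3 go.py .5638 -.0243 .105 1.273
```

```text
clock: 16.25
position: [0.5635, -0.0241, 0.1324]
tool_rot: [3.14, -0.001, 1.28]
force: [-0.7, 0.3, -3.2]
grip_width: 0.0148
finger_force: 88.6
clock 16.25 pos [ 0.5635 -0.0241  0.1324] rot [ 3.1405e+00 -1.1000e-03  1.2801e+00] q [-0.53  0.67  0.69  1.88 -0.57  0.81  0.18] F [-0.7  0.3 -3.2] M [ 0.03  0.02 -0.01] w 0.0148 ff 88.62964153289795
shift tool-now [-0.0001  0.0003  0.0274] turn-z 0.007 rotvec [ 0.001 -0.001  0.007]
```

```bash
python3 - <<'E'
from fit import *
a=save('scene','s3.png'); c='scene'; z=telemetry.observe()['position'][2]-.0099-.001
cv2.imwrite('pics/c3.png',cv2.resize(a[170:270,245:345],(500,500),interpolation=cv2.INTER_CUBIC)[:,:,::-1])
g=a[...,2].astype(float); u,v=topix(c,[.5638,-.0243,z]).astype(int); r=34
k=np.zeros(g.shape);k[v-r:v+r,u-r:u+r]=1
big=cv2.resize(g*k,None,fx=8,fy=8,interpolation=cv2.INTER_CUBIC); m=(big>130).astype(np.uint8)
cs,_=cv2.findContours(m,cv2.RETR_EXTERNAL,cv2.CHAIN_APPROX_NONE); C=(max(cs,key=cv2.contourArea)[:,0]+.5)/8-.5
W=np.array([toworld(c,p,z)[:2] for p in C[::2]]); f=lambda p:np.hypot(*(W-p[:2]).T)-p[2]
s=least_squares(f,[.564,-.024,.06],loss='soft_l1',f_scale=.0005); print(s.x,np.median(np.abs(s.fun)))
s=least_squares(lambda p:f([*p,.06]),[.564,-.024],loss='soft_l1',f_scale=.0005); print(s.x)
E
```

```text
[0.59067905 0.0043678  0.06644637] 0.005439088026195249
[0.59415765 0.00771229]
```

View pics/c3.png

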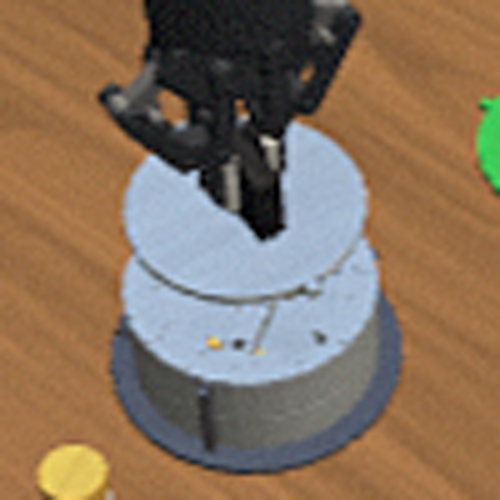

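The lid is held level over the pot, with one nose at about (307,228) in the full picture. I'll lower it by feel.

```bash
python3 -m inch '[[0,0,0.015,0.001,-0.001,0.007,1],[0,0,0.015,0,0,0,1],[0,0,0.007,0,0,0,1],[0,0,0,0,0,0,1],[0,0,0,0,0,0,1]]'
python3 go.py .5638 -.0243 .0769 1.273
```

```text
clock: 16.8
position: [0.5635, -0.0245, 0.0951]
tool_rot: [-3.141, 0.001, 1.27]
force: [0.2, 0.1, -2.6]
grip_width: 0.015
finger_force: 88.6
clock 16.8 pos [ 0.5635 -0.0245  0.0951] rot [-3.1414e+00  7.0000e-04  1.2695e+00] q [-0.5   0.72  0.64  1.89 -0.62  0.74  0.2 ] F [ 0.2  0.1 -2.6] M [-0.03 -0.02  0.07] w 0.015 ff 88.63005995750427
shift tool-now [0.0003 0.0002 0.0182] turn-z -0.003 rotvec [-0.     0.001 -0.003]
```

```bash
python3 -m inch '[[0,0,0.004,0,0,0,1],[0,0,0.003,0,0,0,1],[0,0,0,0,0,0,1]]'
python3 -m inch '[[0,0,0.003,0,0,0,1],[0,0,0.002,0,0,0,1],[0,0,0,0,0,0,1]]'
python3 go.py .5638 -.0243 .0769 1.273
```

```text
clock: 17.1
position: [0.5634, -0.0241, 0.088]
tool_rot: [-3.141, 0.0, 1.27]
force: [0.3, -0.2, -3.0]
grip_width: 0.0149
finger_force: 88.6
clock: 17.4
position: [0.5634, -0.0241, 0.0829]
tool_rot: [-3.141, 0.0, 1.27]
force: [0.2, -1.7, -2.8]
grip_width: 0.0149
finger_force: 88.6
clock 17.4 pos [ 0.5634 -0.0241  0.0829] rot [-3.1413e+00  4.0000e-04  1.2698e+00] q [-0.49  0.73  0.62  1.9  -0.64  0.72  0.21] F [ 0.2 -1.7 -2.8] M [-0.04 -0.01  0.03] w 0.0149 ff 88.6294949054718
shift tool-now [-0.      0.0004  0.006 ] turn-z -0.003 rotvec [-0.     0.    -0.003]
```

Passed the flange level without load, so the lugs are in the notches.

```bash
python3 -m inch '[[0,0,0.003,0,0,0,1],[0,0,0.002,0,0,0,1],[0,0,0.0015,0,0,0,1],[0,0,0,0,0,0,1],[0,0,0,0,0,0,1]]'
python3 go.py .5638 -.0243 .0769 1.273
```

```text
clock: 17.9
position: [0.5635, -0.0242, 0.0769]
tool_rot: [-3.142, 0.0, 1.27]
force: [-3.1, 0.6, 5.7]
grip_width: 0.0153
finger_force: 89.6
clock 17.9 pos [ 0.5635 -0.0242  0.0769] rot [-3.1416  0.      1.2697] q [-0.48  0.74  0.61  1.9  -0.65  0.7   0.22] F [-3.1  0.6  5.7] M [ 0.2   0.67 -0.05] w 0.0153 ff 89.63224053382874
shift tool-now [-0.      0.0003  0.    ] turn-z -0.003 rotvec [-0.     0.    -0.003]
```

```bash
python3 -m inch '[[0,0,0,0,0,0.08,1],[0,0,0,0,0,0.08,1],[0,0,0,0,0,0.08,1],[0,0,0,0,0,0.08,1],[0,0,0,0,0,0.08,1]]' 110
python3 go.py .5638 -.0243 .0769 .4
python3 -m inch '[[0,0,0,0,0,0.08,1],[0,0,0,0,0,0.08,1],[0,0,0,0,0,0.08,1],[0,0,0,0,0,0.08,1],[0,0,0,0,0,0.08,1]]'
python3 go.py .5638 -.0243 .0769 .4
```

```text
clock: 18.4
position: [0.5639, -0.0243, 0.077]
tool_rot: [3.141, -0.0, 0.867]
force: [-0.3, -0.4, 1.6]
grip_width: 0.014
finger_force: 107.9
clock 18.4 pos [ 0.5639 -0.0243  0.077 ] rot [ 3.1408e+00 -2.0000e-04  8.6680e-01] q [-0.54  0.78  0.72  1.9  -0.75  0.75 -0.09] F [-0.3 -0.4  1.6] M [-0.06  0.13  0.15] w 0.014 ff 107.89271950721741
shift tool-now [-0.0001 -0.0001  0.0001] turn-z 0.467 rotvec [ 0.001 -0.     0.467]
clock: 18.9
position: [0.5639, -0.0243, 0.077]
tool_rot: [3.141, -0.0, 0.467]
force: [-0.2, -0.5, 1.0]
grip_width: 0.0147
finger_force: 107.9
clock 18.9 pos [ 0.5639 -0.0243  0.077 ] rot [ 3.1408e+00 -5.0000e-04  4.6680e-01] q [-0.6   0.83  0.82  1.91 -0.85  0.8  -0.4 ] F [-0.2 -0.5  1. ] M [-0.02  0.11  0.19] w 0.0147 ff 107.93314218521118
shift tool-now [-0.0001 -0.      0.0001] turn-z 0.067 rotvec [ 0.001 -0.     0.067]
```

```bash
python3 -m inch '[[0,0,0.0005,0,0,0.035,1],[0,0,0,0,0,0.032,1],[0,0,0,0,0,0,1],[0,0,0,0,0,0,1],[0,0,0,0,0,0,1]]'
python3 go.py .5638 -.0243 .0769 .4
python3 - <<'E'
from h import *
a=save('scene','s4.png'); cv2.imwrite('pics/c4.png',cv2.resize(a[190:270,255:335],(560,560),interpolation=cv2.INTER_CUBIC)[:,:,::-1])
c,s=np.cos(.4),np.sin(.4)
for r,z in((.066,.064),(.074,.062)): print(r,(topix('scene',[.5638+r*c,-.0243+r*s,z])-[255,190])*7)
E
```

```text
clock: 19.4
position: [0.5643, -0.0244, 0.0769]
tool_rot: [3.141, -0.001, 0.403]
force: [-1.5, 0.3, 12.8]
grip_width: 0.0143
finger_force: 109.3
clock 19.4 pos [ 0.5643 -0.0244  0.0769] rot [ 3.1406e+00 -1.2000e-03  4.0320e-01] q [-0.6   0.84  0.83  1.91 -0.86  0.8  -0.45] F [-1.5  0.3 12.8] M [0.   0.4  0.26] w 0.0143 ff 109.33605551719666
shift tool-now [-0.0004 -0.0002  0.    ] turn-z 0.003 rotvec [ 0.001 -0.001  0.003]
0.066 [213.99991469 383.46007798]
0.074 [206.60545719 404.34354077]
```

View pics/c4.png

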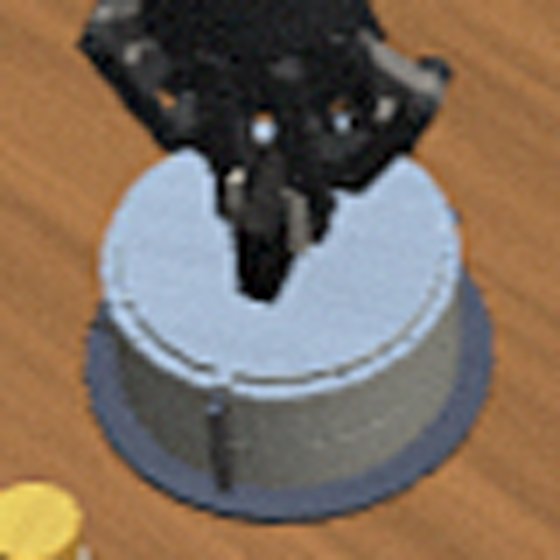

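The lid sits home on the rim and its nose, at about (221,380) in the crop, stands over the dark rib at (215,400). It's at rest and gripped, so I'm handing in.

```bash
python3 -c "
from workcell import bot; print(bot.job_done())"
```

```text
the job is handed in; nothing more can be done
None
```

I handed the job in at about 19 s: the strip is flat in the cradle, and the lid is fully home, turned to the vent position and still gripped at about 109 N. No verdict came back.

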